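# Close up a small engine's air cleaner: wing knob down, cover clicked on and held

### The job

Finish the air-cleaner service: turn the slack wing knob on the filter element clockwise by hand until it is home, then set the grey clip-on cover square over the tray and press it down with a steady push until both side clips snap over its beads. Keep pressing the cover down onto its seal: the program finishes while the robot still holds it pressed. Do not drop or slam the cover, and leave the other things on the bench where they are.

Things in the scene. Friction and masses are not known exactly. Their poses are not given: they have to be found in the camera images.
- case: air cleaner tray (black) bolted on a 190 x 140 x 8 mm steel plate fixed to the bench. Origin: centre of the plate's underside, bench level; z up, x along the longer side, air inlet at the +x end. Tray body 150 x 120 mm, 34 mm high; on it the seal, and inside that an upright wall with rounded top, 130 x 100 mm outside, 54 mm high. Sprung clips stand at the middle of both long sides, 63 mm high.
- seal: black rubber sealing frame on the tray, 148 x 118 mm outside, 8 mm wide, on which the cover's lower edge lands. Origin: centre of its upper face, 38 mm above the bench when free; axes as the case. It yields straight down under load, 4 N per mm, 3 mm at most.
- knob (a joint): turn of the wing knob on its upright stud, rad: 0 is screwed home (hard stop), negative is slack (starts between -2.3 and -1.2). Grows when turned clockwise seen from above. Drag 0.06 N m; it stays where it is left.
- knob_top (a point): centre of the black wing knob's top, on its axis, 96 mm above the bench; turns with the knob. Its bar lies along this x: 46 mm long (x), 11 mm thick (y), 18 mm high, on a round hub 24 mm across and 8 mm high. The hub stands on the flat top (104 x 76 mm, 26 mm below this point) of the pleated filter element in the tray.
- cover: loose grey clip-on cover, 0.18 to 0.29 kg: box open underneath, 140 (x) x 110 (y) x 68 (z) mm, inside 134 x 104 x 64 mm, on the bench open side down. Origin: centre of its lower edge plane; x along the longer side, z up. Fits either way round. A round snap bead along the middle 70 mm of each long side, 10 mm above the lower edge, sticks out 5 mm. Over the tray wall it has 1.8 mm play each side.
- cover_rib (a point): centre of the top of the grip rib on the cover, 89 mm above its lower edge, axes as the cover. Rib 60 mm long (x), 14 mm wide (y), standing 21 mm above the cover's flat top.
- clip_left (a joint): swing of the sprung steel clip on the case's +y side, rad: 0 at rest, positive pushed outward. A bead meets the clip nose with the cover's lower edge 9 mm above the free seal and swings it to about 0.08; the push needed rises to 12 to 20 N in all, then suddenly falls as both clips spring back over the beads, with the edge 4 to 5 mm above the seal.
- clip_right (a joint): the same for the clip on the case's -y side.
- gear: loose steel spur gear lying flat, 80 mm across, 18 mm thick; origin under its centre; a bystander
- gear_shaft: loose steel pinion, 68 mm across and 22 mm thick, standing with its shaft stub (22 mm thick) pointing up to 77 mm; origin under its centre; a bystander
- bearing: loose steel bearing ring, 52 mm across, 15 mm thick; origin under its centre; a bystander
- mug: loose white mug, 80 mm across, 92 mm high, standing; origin under its centre; a bystander
- spanner: loose steel spanner 170 mm long lying flat; origin at its middle; a bystander
- screwdriver: loose screwdriver with a red handle, 190 mm long, lying flat; origin at its middle; a bystander
- old_element: loose dirty used filter element, a 104 x 76 x 37 mm block with bare metal end plate, lying on the bench; origin under its centre; a bystander
Things that resemble listed ones, but are neither listed nor needed, are in the scene too. What is shaped like the cover but yellow is not meant. Leave any pink look-alike of the case alone.

How it is judged (in metres and radians):
On the way, in this order (a step that is already met when the one before it is completed fails the run):
1. the wing knob is screwed home (value of joint knob above -0.12 rad), for 0.2 s.
2. the cover is snapped home on the tray, both clips sprung back over its beads (z of cover in the frame of case between 0.033 and 0.0395 m and horizontal distance between cover and seal below 0.004 m and angle between the x axis of cover and the x axis of case, either way round below 0.05 rad and angle between cover's own z axis and vertical below 0.035 rad and value of joint each of clip_left, clip_right below 0.025 rad), for 0.2 s.
At the end, for the whole second after the job is handed in: Knob within 0.12 rad of its stop; cover square on the case (4 mm, 0.05 rad yaw, 0.035 rad tilt), lower edge no more than 1.5 mm above the free seal, both clips sprung back (under 0.025 rad), and the fingers keep it pressed on the seal with 5 to 60 N (its weight alone gives 2 N) (all of step 2 and value of joint knob above -0.12 rad and contact force between cover and seal between 5 and 60 N and contact force between the fingers and cover above 3 N); the arm keeps its last pose, push and grip.
It fails at once if a bystander is pushed or knocked over (moved more than 25 mm) (distance of any of gear, gear_shaft, bearing, mug, spanner, screwdriver, old_element from where it was at the start of the episode above 0.025 m).
It fails at once if the cover is dropped or thrown (moving faster than 0.4 m/s with no finger on it) (linear speed of cover above 0.4 m/s and contact force between the fingers and cover below 0.1 N).
It fails at once if the cover is slammed on (more than 80 N on the seal) (contact force between cover and seal above 80 N).
It also fails if it takes over 67 s, if anything falls off the work surface, if the arm or the gripper's body presses on something with over 40 N, if the wrist force passes 120 N, or if a joint passes its speed limit or range.

### The arm

A 7-joint arm with a two-finger parallel gripper is mounted at the origin on the work surface. World frame = base frame: x ahead of the robot, y to its left, z up, the work surface at z = 0. Lengths are in mm, angles in rad, forces in N, time in s.
With the tool pointing down it reaches from about 400 to 925 mm from the base axis. Payload 5.6 kg.
Tool frame: the origin (TCP) lies between the finger pads; the fingertips stand 17 mm ahead of it and the grasp point (between the pads) lies 2 mm behind it; z points along the fingers, y is the line along which they close (so a half turn about z gives the same grasp; the last joint's range is limited). The gripper opens to 85 mm and grips with 20 to 120 N. Pads are 22 mm wide; open, the fingers measure 114 mm over their backs; the gripper's body (76 mm by 85 mm) begins 54 mm behind the grasp point. The pads swing forward as they close: fully open they stand 13 mm farther back than shut.
Start: joints at [-1.314, 0.468, -0.012, 1.603, 0.006, 1.071, -0.056], TCP at [192.004, 621.001, 248.29] pointing down, gripper open.
Joint ranges: [-2.53, 2.53], [-0.31, 2.02], [-1.57, 1.55], [0.28, 2.44], [-1.29, 4.43], [0.15, 1.84], [-2.92, 2.92]. Speed limits (rad/s): [2.57, 2.57, 3.14, 3.14, 3.14, 3.14, 3.14].

### API

Orientations are given as a unit quaternion [w, x, y, z].
In Python, from plant import readout, vision, order gives the robot as it stands.
- The arm moves only by the tool drive_tool, never from a script. Its argument "targets" is text: rows parted by semicolons, each of 6 numbers parted by spaces: the shift along the world's x, y, z in fractions of the full range, 1 being 100 cm, then the turn, a rotation vector about the world's x, y, z in parts of the range, where 1.0 means 4 rad. A call has 1 to 12 rows; each row is the pose to reach, as a shift and turn from the pose commanded when the call began; what a row does not reach only later rows make up. A row lasts 1/10 s, in which the tool goes at most 50 mm and 8.59 degrees, less where a joint would pass 70% of its speed; a pose out of reach is approached as far as the arm can. A shift or turn number past 1, either way, is cut back to 1. A call with a gripper value outside its range is refused whole. "jaw" is the finger opening in m, from 0 to 0.0854, set as the call begins (left out, the last holds). The fingers move at their own pace and stop on an object; "squeeze" is the grip in N (left out, the last holds). Time passes only in rows, so rows that repeat a pose let the fingers close. It gives the time, the measured TCP pose, the force, the opening and the grip force at its end, in the units of the state.
- readout.get_obs(): the state, without advancing time (a new reading comes with each control period).
- vision.read_camera(name): name is "scene" or "top" or "wrist"; returns a dict with "image" (384x512x3 uint8, red, green, blue), "range_z" (384x512 float32, mm along the optical axis (not along the pixel's ray), 0 where there is no reading), "fov_y" (degrees; the focal length in pixels is half the picture's height over the tangent of half this angle, whatever the lens; pixels are square), "cx", "cy" (the principal point, pixels), "k1" (the pictures are not rectified: a ray, as slopes to the right and down, at radius r is drawn at 1 + k1 r^2 times it, then the intrinsics apply), "rvec" (rotation vector, rad) and "tvec" (3), from world to camera coordinates, as OpenCV has them; the wrist camera has in their place "tool_from_camera" (4x4, takes a point from camera to tool coordinates, whose origin is the TCP and whose axes are the flange's). Camera axes: x right, y down, z forward; pixel columns grow to the right and rows downward; lengths in mm; the calibration is good to about 2 mm. A picture is of the moment at which its call begins: read the wrist's pose just before it.
- order.hand_in(): hands the job in; it is judged then, once.
The state is a dict: "clock": time; "q": joint angles; "joint_vel": joint speeds; "tau": joint torques, N m; "position": TCP position; "orientation": TCP orientation; "contact_force": force on the tool from outside, world axes, zero at the start; "torque": the same for the moment, N m; "width": finger opening in mm; "finger_force": force on a finger pad.
Only numpy, scipy, OpenCV 4.12 (cv2) and the standard library are available. Lean on these libraries where they do the work, as an engineer would, in place of code of your own. Each camera call takes 0.05 s, during which the arm holds its last target. There are 200 camera calls.

## Working session

There is one attempt and no reset: what is moved stays moved. The work goes in short steps, Python scripts to look and compute and a tool call to move; the robot and the scene stay as the last step left them, time stands still between calls to the robot, and variables do not carry over. Pictures are saved under pics/ and viewed, at most 10 in all, crops included, and the job is handed in when it is done.

Besides the shell and the picture viewer there is one more tool, called by a JSON object that holds its "name" and its "arguments", one argument or row to a line. drive_tool: Moves the arm, as the interface text tells. Its arguments: {"type":"object","properties":{"targets":{"type":"string"},"jaw":{"type":"number"},"squeeze":{"type":"number"}},"required":["targets"]}

```bash
mkdir -p pics; cat > h.py <<'E'
import numpy as np, cv2
from scipy.spatial.transform import Rotation as R
from plant import readout, vision, order
def cam(name):
    s=readout.get_obs(); c=vision.read_camera(name)
    f=192/np.tan(np.radians(c['fov_y'])/2)
    if name=='wrist':
        q=s['orientation']; T=np.eye(4); T[:3,:3]=R.from_quat([q[1],q[2],q[3],q[0]]).as_matrix(); T[:3,3]=s['position']
        c['W']=T@np.array(c['tool_from_camera'])
    else:
        T=np.eye(4); T[:3,:3]=R.from_rotvec(np.ravel(c['rvec'])).as_matrix(); T[:3,3]=np.ravel(c['tvec']); c['W']=np.linalg.inv(T)
    c['f']=f; return c
def cloud(c):
    v,u=np.mgrid[0:384,0:512]
    x=(u-c['cx'])/c['f']; y=(v-c['cy'])/c['f']; rd=np.hypot(x,y); r=rd.copy()
    for _ in range(20): r=rd/(1+c['k1']*r*r)
    k=np.where(rd>0,r/np.maximum(rd,1e-9),1)
    z=c['range_z']; P=np.stack([x*k*z,y*k*z,z],-1)
    return P@c['W'][:3,:3].T+c['W'][:3,3]
def save(c,n,s=1.5): cv2.imwrite(f'pics/{n}.png',cv2.resize(c['image'][...,::-1],None,fx=s,fy=s))
E
python3 - <<'E'
from h import *
for n in('scene','top'):
    c=cam(n); save(c,n); P=cloud(c); np.savez(n,P=P,im=c['image'],z=c['range_z']); print(n,c['f'],c['k1'],c['W'].round(2).tolist())
s=readout.get_obs(); print(s)
E
```

```text
scene 460.91243554223007 0.043246542736797414 [[-0.64, 0.46, -0.62, 1434.35], [0.77, 0.36, -0.53, 770.21], [-0.02, -0.81, -0.58, 921.14], [0.0, 0.0, 0.0, 1.0]]
top 465.20038212094533 -0.09581044444921114 [[0.01, -1.0, 0.07, 452.14], [-1.0, -0.01, 0.02, -9.26], [-0.02, -0.07, -1.0, 1507.35], [0.0, 0.0, 0.0, 1.0]]
{'clock': 0.1, 'q': array([-1.31395656,  0.46831247, -0.0115882 ,  1.60353016,  0.00599274,
        1.07140787, -0.05632234]), 'joint_vel': array([ 0.00073031, -0.00184796,  0.00024404, -0.00259837,  0.0007933 ,
        0.00027346,  0.00017031]), 'tau': array([ 9.64737737e-04, -5.33520198e+01,  2.15431955e-02, -2.51964927e+01,
        1.15497448e-02,  4.32108325e-03,  2.94099482e-05]), 'position': array([191.91561447, 620.52294113, 247.41896144]), 'orientation': array([-6.31535823e-05,  1.49409955e-01,  9.88775003e-01, -8.09299881e-04]), 'contact_force': array([-0.14461465, -1.09614698,  0.15416225]), 'torque': array([-0.00865914, -0.00923842,  0.03300175]), 'finger_force': 0.0, 'width': 85.69289917173712}
```

View pics/top.png

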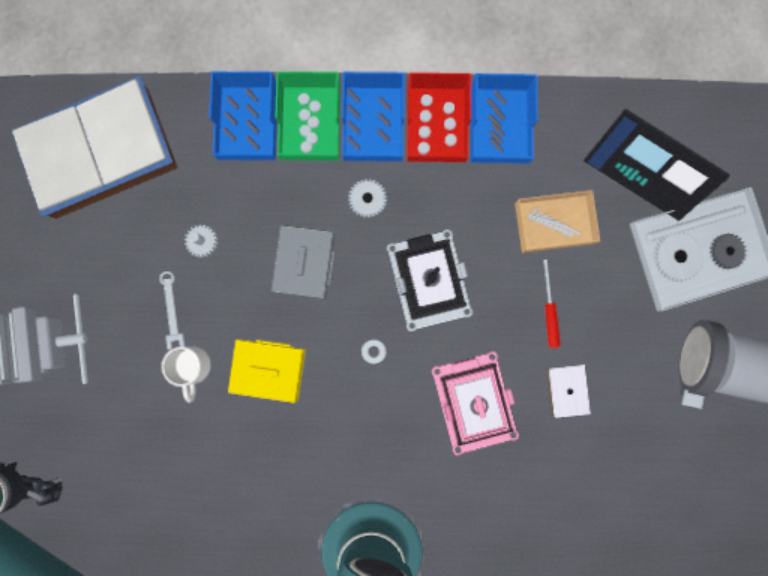

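View pics/scene.png

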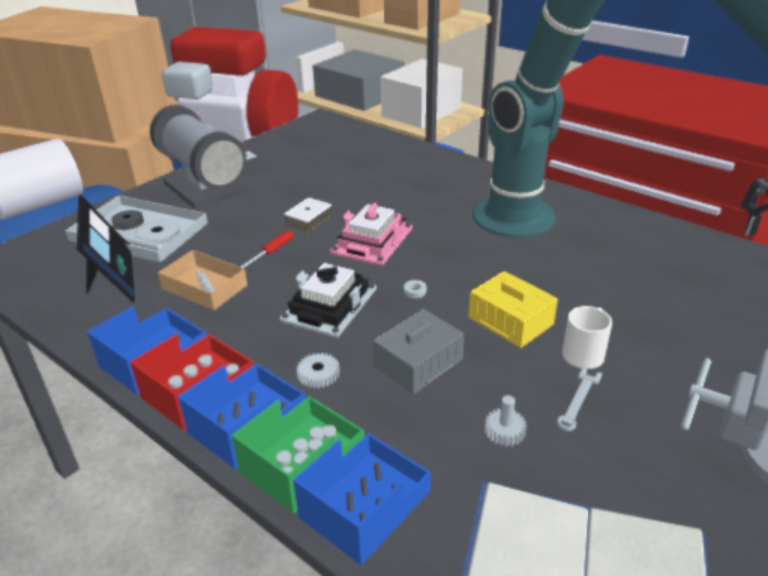

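The top view shows the black case at about (431,278), the knob at (432,277), the grey cover at (302,262) with its rib vertical in the picture, and bystanders around them. The scene view agrees.

```bash
python3 - <<'E'
from h import *
P=np.load('top.npz')['P']; im=np.load('top.npz')['im'].astype(int)
def at(u,v): return P[int(v/1.5),int(u/1.5)].round(0)
for n,p in dict(cover=(315,285),rib=(300,262),knob=(432,277),elem=(445,290),table=(250,290),gear=(367,185),bear=(373,342)).items(): print(n,at(*p))
# yaw of cover top & rib, plate corners
c=at(300,262); d=np.hypot(P[...,0]-c[0],P[...,1]-c[1])
def rect(m):
    pts=P[m][:,:2].astype(np.float32); print(m.sum(), cv2.minAreaRect(pts), P[m][:,2].mean())
rect((d<95)&(P[...,2]>58)&(P[...,2]<80)); rect((d<60)&(P[...,2]>82)&(P[...,2]<100))
c=at(432,277); d=np.hypot(P[...,0]-c[0],P[...,1]-c[1])
rect((d<75)&(P[...,2]>62)&(P[...,2]<78)); rect((d<50)&(P[...,2]>88)&(P[...,2]<105))
S=np.load('scene.npz'); P=S['P']
d=np.hypot(P[...,0]-c[0],P[...,1]-c[1]); rect((d<75)&(P[...,2]>62)&(P[...,2]<78)); rect((d<40)&(P[...,2]>88)&(P[...,2]<105))
E
```

```text
cover [563. 123.  69.]
rib [610. 153.  89.]
knob [ 582. -117.   96.]
elem [ 557. -144.   71.]
table [557. 274.  -4.]
gear [785.  22.  27.]
bear [447.   4.  15.]
1447 ((613.0682373046875, 152.95343017578125), (108.24250793457031, 140.7061309814453), 83.19135284423828) 67.86559435006109
90 ((612.207275390625, 150.87794494628906), (14.091910362243652, 58.95258331298828), 83.01197052001953) 88.43766001717296
756 ((582.2692260742188, -115.91950988769531), (120.2430419921875, 123.83539581298828), 62.23838424682617) 69.74509162853758
54 ((582.479248046875, -115.36632537841797), (10.974367141723633, 47.0505256652832), 56.698238372802734) 95.81752881460353
428 ((584.6124267578125, -115.15914154052734), (120.66500854492188, 122.44500732421875), 64.98287963867188) 70.15611497062368
53 ((585.0133056640625, -114.66493225097656), (15.174402236938477, 43.85175323486328), 53.37118148803711) 94.87739152150573
```

{"name": "drive_tool", "arguments": {
  "targets": "0.4 -0.47 0.1 0 0 0;0.4 -0.47 0.1 0 0 0;0.4 -0.47 0.1 0 0 0;0.4 -0.47 0.1 0 0 0;0.4 -0.47 0.1 0 0 0;0.4 -0.47 0.1 0 0 0;0.4 -0.47 0.1 0 0 0;0.4 -0.47 0.1 0 0 0;0.4 -0.47 0.1 0 0 0;0.4 -0.47 0.1 0 0 0;0.4 -0.47 0.1 0 0 0;0.4 -0.47 0.1 0 0 0"
}}

```text
clock: 1.3
position: [576.7, 168.2, 344.4]
orientation: [-0.0, 0.149, 0.989, 0.0]
contact_force: [0.2, -0.2, 0.2]
width: 85.2
finger_force: 0.0
```

{"name": "drive_tool", "arguments": {
  "targets": "0 0 0 0 0 0;0 0 0 0 0 0;0 0 0 0 0 0"
}}

```text
clock: 1.6
position: [574.9, 171.3, 343.6]
orientation: [-0.001, 0.148, 0.989, 0.0]
contact_force: [-1.0, 0.3, 0.6]
width: 85.7
finger_force: 0.0
```

```bash
python3 - <<'E'
from h import *
c=cam('wrist'); save(c,'w1'); P=cloud(c); np.savez('w1',P=P,im=c['image'])
s=readout.get_obs(); print(s['clock'],s['position'],s['orientation'],s['q'],np.array(c['tool_from_camera']).round(3).tolist(),s['contact_force'])
def rect(m):
    pts=P[m][:,:2].astype(np.float32); print(m.sum(), cv2.minAreaRect(pts), P[m][:,2].mean())
d=np.hypot(P[...,0]-612,P[...,1]-152)
rect((d<95)&(P[...,2]>63)&(P[...,2]<73)); rect((d<60)&(P[...,2]>84)&(P[...,2]<100))
E
```

```text
1.65 [574.75164799 171.71385054 343.69811266] [-7.16285385e-04  1.47978681e-01  9.88990284e-01  1.22176818e-04] [-0.54994488  0.3017773   0.2595617   1.63304312 -0.08226042  1.21859152
  1.00064671] [[-0.001, -0.951, -0.31, 79.294], [1.0, -0.0, -0.001, 0.141], [0.001, -0.31, 0.951, -125.9], [0.0, 0.0, 0.0, 1.0]] [-0.21193725 -0.01613933  0.18393438]
5689 ((613.7276611328125, 153.57574462890625), (110.1871109008789, 140.21017456054688), 83.17723846435547) 68.32271137146004
358 ((613.2230224609375, 153.7100830078125), (13.933578491210938, 59.13241958618164), 83.16387939453125) 88.89732445535628
```

{"name": "drive_tool", "arguments": {
  "targets": "-0.01 -0.27 0 0 0 0;-0.01 -0.27 0 0 0 0;-0.01 -0.27 0 0 0 0;-0.01 -0.27 0 0 0 0;-0.01 -0.27 0 0 0 0;-0.01 -0.27 0 0 0 0;-0.01 -0.27 0 0 0 0;-0.01 -0.27 0 0 0 0;-0.01 -0.27 0 0 0 0;-0.01 -0.27 0 0 0 0"
}}

```text
clock: 2.65
position: [566.1, -97.7, 344.1]
orientation: [-0.0, 0.148, 0.989, 0.0]
contact_force: [-0.5, -0.5, -0.7]
width: 85.3
finger_force: 0.0
```

```bash
python3 - <<'E'
from h import *
c=cam('wrist'); save(c,'w2'); P=cloud(c); np.savez('w2',P=P,im=c['image'])
s=readout.get_obs(); print(s['clock'],s['position'],s['orientation'])
def rect(m):
    pts=P[m][:,:2].astype(np.float32); print(m.sum(), cv2.minAreaRect(pts), P[m][:,2].mean())
z=P[...,2]; d=np.hypot(P[...,0]-583,P[...,1]+115)
bright=c['image'].astype(int).sum(-1)>350
print('elem');rect((d<66)&(z>66)&(z<74)&bright); rect((d<45)&(z>90)&(z<100))
print('wall');rect((d<85)&(z>50)&(z<58)); 
print('seal/tray');rect((d<100)&(z>30)&(z<42))
print('plate');rect((d<125)&(z>4)&(z<12))
E
```

```text
2.7 [566.07060241 -98.1792964  344.12310853] [-1.30486775e-04  1.47889631e-01  9.89003838e-01  2.19905102e-04]
elem
2756 ((583.380859375, -115.85580444335938), (104.08724975585938, 76.03531646728516), 14.758383750915527) 70.25073089055203
235 ((583.2777709960938, -115.63652038574219), (10.996837615966797, 45.504154205322266), 55.84434509277344) 95.71119009937033
wall
1036 ((583.468505859375, -116.19313049316406), (130.8091278076172, 136.87353515625), 14.545649528503418) 54.07832280706334
seal/tray
2255 ((591.4027709960938, -113.91938018798828), (166.57498168945312, 133.34608459472656), 14.962494850158691) 36.24584986562598
plate
1593 ((580.2445678710938, -117.11528015136719), (202.115966796875, 144.75711059570312), 14.84457778930664) 8.40667856700262
```

View pics/w2.png

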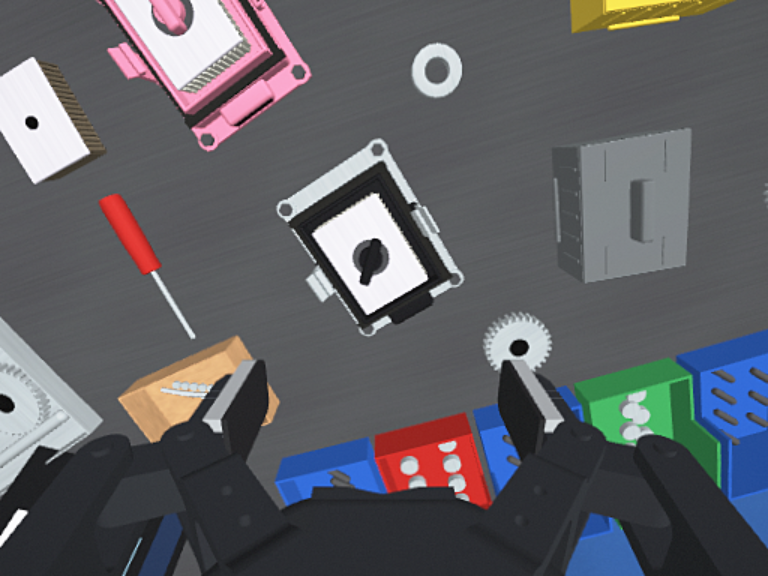

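The wrist view shows the knob bar at (372,260) on the white element, the case's clips at (425,222) and (320,283), and open space around it. The sizes match: element 104 x 76, bar 45.5 x 11 at z 95.7.

Careful with the scale: turns go in shares of 4 rad. That gives: -0.299 rad / 4 = -0.0748.

{"name": "drive_tool", "arguments": {
  "targets": "0.0172 -0.0177 -0.05 0 0 -0.035;0.0172 -0.0177 -0.1 0 0 -0.0748;0.0172 -0.0177 -0.15 0 0 -0.0748;0.0172 -0.0177 -0.19 0 0 -0.0748;0.0172 -0.0177 -0.2 0 0 -0.0748;0.0172 -0.0177 -0.2 0 0 -0.0748;0.0172 -0.0177 -0.2 0 0 -0.0748;0.0172 -0.0177 -0.2 0 0 -0.0748",
  "jaw": 0.04,
  "squeeze": 40
}}

```text
clock: 3.5
position: [584.9, -118.0, 147.0]
orientation: [0.002, 0.295, 0.956, 0.001]
contact_force: [-0.4, -1.0, -0.0]
width: 40.0
finger_force: 0.0
```

```bash
cat >> h.py <<'E'
def st():
    s=readout.get_obs(); q=s['orientation']; M=R.from_quat([q[1],q[2],q[3],q[0]]).as_matrix()
    print(round(s['clock'],2),s['position'].round(1),'yaw y %.2f'%np.degrees(np.arctan2(M[1,1],M[0,1])),'zax',M[:,2].round(4),'q',s['q'].round(2),'F',s['contact_force'].round(1),'T',s['torque'].round(2),'w %.1f ff %.1f'%(s['width'],s['finger_force']))
E
python3 -c "from h import *; st()"
```

```text
3.5 [ 584.9 -118.   147. ] yaw y 55.70 zax [ 4.9e-03 -3.0e-04 -1.0e+00] q [-0.16  0.51  0.4   1.84 -0.26  0.83  1.34] F [-0.4 -1.  -0. ] T [ 0.04 -0.05  0.02] w 40.0 ff 0.0
```

{"name": "drive_tool", "arguments": {
  "targets": "0 0.001 -0.025 0 0 0;0 0.001 -0.046 0 0 0;0 0.001 -0.046 0 0 0;0 0.001 -0.046 0 0 0"
}}

```text
clock: 3.9
position: [584.0, -117.0, 99.9]
orientation: [0.001, 0.295, 0.955, 0.0]
contact_force: [-0.1, 0.1, 1.7]
width: 39.9
finger_force: 0.0
```

```bash
python3 -c "
from h import *
for _ in range(3): st(); vision.read_camera('top')
st()"
```

```text
3.9 [ 584.  -117.    99.9] yaw y 55.68 zax [ 2.2e-03 -2.0e-04 -1.0e+00] q [-0.14  0.58  0.37  1.86 -0.3   0.75  1.37] F [-0.1  0.1  1.7] T [0.01 0.04 0.01] w 39.9 ff 0.0
3.95 [ 584.3 -117.1  100.2] yaw y 55.68 zax [ 3.1e-03 -3.0e-04 -1.0e+00] q [-0.14  0.58  0.37  1.86 -0.3   0.75  1.37] F [-0.  -0.1  0.4] T [-0.07  0.04 -0.02] w 40.2 ff 0.0
4.0 [ 584.4 -117.1  100.2] yaw y 55.68 zax [ 3.3e-03 -3.0e-04 -1.0e+00] q [-0.14  0.58  0.37  1.86 -0.3   0.75  1.37] F [-0.7  0.   0.2] T [ 0.02 -0.01 -0.02] w 39.9 ff 0.0
4.05 [ 584.3 -117.   100.1] yaw y 55.68 zax [ 3.2e-03 -3.0e-04 -1.0e+00] q [-0.14  0.58  0.37  1.86 -0.3   0.75  1.37] F [ 0.2 -0.1 -0.1] T [-0.    0.03  0.03] w 40.0 ff 0.0
```

{"name": "drive_tool", "arguments": {
  "targets": "-0.001 0.0013 -0.002 0 0 0;-0.001 0.0013 -0.002 0 0 0"
}}

```text
clock: 4.25
position: [582.1, -115.2, 96.7]
orientation: [0.0, 0.295, 0.956, 0.0]
contact_force: [0.4, 0.7, 0.1]
width: 39.8
finger_force: 0.0
```

{"name": "drive_tool", "arguments": {
  "targets": "0 0 0 0 0 0;0 0 0 0 0 0;0 0 0 0 0 0;0 0 0 0 0 0;0 0 0 0 0 0",
  "jaw": 0,
  "squeeze": 40
}}

```text
clock: 4.75
position: [582.8, -115.8, 97.6]
orientation: [0.001, 0.295, 0.955, 0.0]
contact_force: [-2.0, 0.4, 7.9]
width: 9.8
finger_force: 42.3
```

```bash
python3 -c "
from h import *
st()"
```

```text
4.75 [ 582.8 -115.8   97.6] yaw y 55.68 zax [ 1.8e-03 -1.0e-04 -1.0e+00] q [-0.14  0.58  0.37  1.87 -0.3   0.74  1.37] F [-2.   0.4  7.9] T [ 0.06  0.33 -0.02] w 9.8 ff 42.3
```

Converted, -1.1 rad / 4 = -0.275.

{"name": "drive_tool", "arguments": {
  "targets": "0 0 0.0015 0 0 -0.025;0 0 0.0015 0 0 -0.05;0 0 0.0015 0 0 -0.075;0 0 0.0015 0 0 -0.1;0 0 0.0015 0 0 -0.125;0 0 0.0015 0 0 -0.15;0 0 0.0015 0 0 -0.175;0 0 0.0015 0 0 -0.2;0 0 0.0015 0 0 -0.225;0 0 0.0015 0 0 -0.25;0 0 0.0015 0 0 -0.275;0 0 0.0015 0 0 -0.275"
}}

```text
clock: 5.95
position: [583.2, -115.6, 97.7]
orientation: [0.001, 0.751, 0.66, 0.0]
contact_force: [4.4, -1.1, -4.8]
width: 9.7
finger_force: 40.6
```

```bash
python3 -c "
from h import *
st()"
```

```text
5.95 [ 583.2 -115.6   97.7] yaw y -7.34 zax [ 0.0022 -0.0016 -1.    ] q [-0.34  0.64  0.65  1.88 -0.53  0.79  0.46] F [ 4.4 -1.1 -4.8] T [-0.23 -1.07 -0.08] w 9.7 ff 40.6
```

Converted, -0.4 rad / 4 = -0.1.

{"name": "drive_tool", "arguments": {
  "targets": "0 0 0 0 0 -0.025;0 0 0 0 0 -0.05;0 0 0 0 0 -0.075;0 0 0 0 0 -0.1"
}}

```text
clock: 6.35
position: [583.4, -115.6, 97.7]
orientation: [0.001, 0.867, 0.498, 0.001]
contact_force: [5.9, -2.0, -7.1]
width: 9.7
finger_force: 40.4
```

```bash
python3 -c "
from h import *
st()"
```

```text
6.35 [ 583.4 -115.6   97.7] yaw y -30.31 zax [ 0.0027 -0.0013 -1.    ] q [-0.41  0.67  0.75  1.89 -0.62  0.82  0.13] F [ 5.9 -2.  -7.1] T [-0.37 -1.26  0.05] w 9.7 ff 40.4
```

Converted, -0.25 rad / 4 = -0.0625.

{"name": "drive_tool", "arguments": {
  "targets": "0 0 0 0 0 -0.025;0 0 0 0 0 -0.05;0 0 0 0 0 -0.0625"
}}

```text
clock: 6.65
position: [583.5, -115.7, 97.7]
orientation: [0.001, 0.922, 0.386, 0.001]
contact_force: [7.0, -2.0, -5.8]
width: 10.0
finger_force: 40.5
```

```bash
python3 -c "
from h import *
st()"
```

```text
6.65 [ 583.5 -115.7   97.7] yaw y -44.58 zax [ 0.0027 -0.0017 -1.    ] q [-0.45  0.7   0.81  1.89 -0.67  0.84 -0.07] F [ 7.  -2.  -5.8] T [-0.38 -1.22  0.05] w 10.0 ff 40.5
```

Converted, -0.15 rad / 4 = -0.0375.

{"name": "drive_tool", "arguments": {
  "targets": "0 0 0 0 0 -0.02;0 0 0 0 0 -0.0375;0 0 0 0 0 -0.05"
}}

```text
clock: 6.95
position: [583.6, -115.7, 97.7]
orientation: [0.001, 0.956, 0.292, 0.001]
contact_force: [5.8, -0.8, -6.4]
width: 9.9
finger_force: 40.4
```

```bash
python3 -c "
from h import *
st()"
```

```text
6.95 [ 583.6 -115.7   97.7] yaw y -56.00 zax [ 0.0029 -0.0017 -1.    ] q [-0.48  0.72  0.85  1.89 -0.71  0.86 -0.24] F [ 5.8 -0.8 -6.4] T [-0.4  -1.32  0.05] w 9.9 ff 40.4
```

Converted, -0.15 rad / 4 = -0.0375.

{"name": "drive_tool", "arguments": {
  "targets": "0 0 0 0 0 -0.02;0 0 0 0 0 -0.0375;0 0 0 0 0 -0.0375"
}}

```text
clock: 7.25
position: [583.6, -115.8, 97.7]
orientation: [0.001, 0.975, 0.22, 0.001]
contact_force: [6.2, -2.1, -5.8]
width: 9.9
finger_force: 40.5
```

```bash
python3 -c "
from h import *
st()"
```

```text
7.25 [ 583.6 -115.8   97.7] yaw y -64.56 zax [ 0.0028 -0.0019 -1.    ] q [-0.5   0.74  0.89  1.89 -0.74  0.88 -0.36] F [ 6.2 -2.1 -5.8] T [-0.52 -1.37 -0.07] w 9.9 ff 40.5
```

Converted, -0.19 rad / 4 = -0.0475.

{"name": "drive_tool", "arguments": {
  "targets": "0 0 0 0 0 -0.02;0 0 0 0 0 -0.0375;0 0 0 0 0 -0.0475;0 0 0 0 0 -0.0475"
}}

```text
clock: 7.65
position: [583.6, -115.9, 97.7]
orientation: [0.001, 0.992, 0.127, 0.001]
contact_force: [6.1, -2.7, -6.7]
width: 9.8
finger_force: 40.5
```

```bash
python3 -c "
from h import *
st()"
```

```text
7.65 [ 583.6 -115.9   97.7] yaw y -75.38 zax [ 0.0029 -0.0022 -1.    ] q [-0.52  0.76  0.93  1.89 -0.78  0.9  -0.52] F [ 6.1 -2.7 -6.7] T [-0.52 -1.32  0.09] w 9.8 ff 40.5
```

Converted, -0.08 rad / 4 = -0.02.

{"name": "drive_tool", "arguments": {
  "targets": "0 0 0 0 0 -0.01;0 0 0 0 0 -0.02;0 0 0 0 0 -0.02"
}}

```text
clock: 7.95
position: [583.6, -115.9, 97.8]
orientation: [0.002, 0.996, 0.09, 0.001]
contact_force: [5.9, -2.9, -6.1]
width: 9.9
finger_force: 60.7
```

```bash
python3 -c "
from h import *
st()"
```

```text
7.95 [ 583.6 -115.9   97.8] yaw y -79.71 zax [ 0.0021 -0.003  -1.    ] q [-0.53  0.77  0.95  1.89 -0.79  0.91 -0.58] F [ 5.9 -2.9 -6.1] T [-0.66 -1.2   1.32] w 9.9 ff 60.7
```

{"name": "drive_tool", "arguments": {
  "targets": "0 0 0 0 0 0;0 0 0 0 0 0;0 0 0 0 0 0",
  "jaw": 0.04
}}

```text
clock: 8.25
position: [581.7, -115.3, 97.7]
orientation: [-0.0, 0.996, 0.086, -0.0]
contact_force: [-0.6, 0.2, 1.3]
width: 39.9
finger_force: 0.0
```

Converted, -0.3 rad / 4 = -0.075.

{"name": "drive_tool", "arguments": {
  "targets": "0 0 0.03 0 0 0;0 0 0.07 0 0 0;0 0 0.11 0 0 0;0.005 0.05 0.11 0 0 -0.0125;0.01 0.1 0.11 0 0 -0.025;0.015 0.15 0.11 0 0 -0.0375;0.02 0.2 0.11 0 0 -0.05;0.025 0.24 0.11 0 0 -0.0675;0.03 0.27 0.11 0 0 -0.075;0.03 0.27 0.08 0 0 -0.075;0.03 0.27 0.08 0 0 -0.075;0.03 0.27 0.08 0 0 -0.075"
}}

```text
clock: 9.45
position: [611.6, 153.6, 177.9]
orientation: [0.0, 0.998, -0.064, -0.001]
contact_force: [0.3, -0.0, 0.3]
width: 40.0
finger_force: 0.0
```

```bash
python3 - <<'E'
from h import *
st()
c=cam('top'); P=cloud(c); z=P[...,2]
d=np.hypot(P[...,0]-583,P[...,1]+115)
m=(d<45)&(z>88)&(z<105); print(m.sum(),cv2.minAreaRect(P[m][:,:2].astype(np.float32)),z[m].mean())
st()
E
```

```text
9.45 [611.6 153.6 177.9] yaw y -97.36 zax [-1.2e-03 -7.0e-04 -1.0e+00] q [-1.04  0.78  1.13  1.76 -0.78  1.13 -1.35] F [ 0.3 -0.   0.3] T [-0.08 -0.04 -0.02] w 40.0 ff 0.0
57 ((582.5347900390625, -115.14329528808594), (45.508567810058594, 10.599766731262207), 14.484436988830566) 95.16105444199772
9.5 [612.3 153.2 178.7] yaw y -97.40 zax [ 5.e-04 -3.e-04 -1.e+00] q [-1.04  0.78  1.13  1.76 -0.78  1.13 -1.35] F [ 0.  -0.6  0.2] T [-0.   -0.01  0.01] w 39.7 ff 0.0
```

Converted, 0.01 rad / 4 = 0.0025.

{"name": "drive_tool", "arguments": {
  "targets": "0.0012 0.0004 -0.04 0 0 0.0025;0.0012 0.0004 -0.075 0 0 0.0025;0.0012 0.0004 -0.085 0 0 0.0025;0.0012 0.0004 -0.089 0 0 0.0025;0.0012 0.0004 -0.089 0 0 0.0025;0.0012 0.0004 -0.089 0 0 0.0025"
}}

```text
clock: 10.1
position: [614.5, 154.7, 90.7]
orientation: [-0.0, 0.998, -0.059, 0.001]
contact_force: [-0.1, 0.9, 0.5]
width: 40.0
finger_force: 0.0
```

```bash
python3 -c "
from h import *
for _ in range(3): st(); vision.read_camera('top')
st()"
```

```text
10.1 [614.5 154.7  90.7] yaw y -96.74 zax [ 2.7e-03  7.0e-04 -1.0e+00] q [-0.98  0.88  1.02  1.8  -0.89  1.   -1.28] F [-0.1  0.9  0.5] T [-0.03 -0.04 -0.01] w 40.0 ff 0.0
10.15 [614.3 154.9  90.5] yaw y -96.73 zax [ 2.5e-03  7.0e-04 -1.0e+00] q [-0.98  0.88  1.02  1.8  -0.89  1.   -1.28] F [-0.5  0.2 -0.6] T [ 0.   -0.02 -0.04] w 39.8 ff 0.0
10.2 [614.1 155.   90.3] yaw y -96.72 zax [ 2.1e-03  8.0e-04 -1.0e+00] q [-0.98  0.88  1.02  1.8  -0.89  1.   -1.28] F [ 0.4  0.5 -0.7] T [0.01 0.02 0.01] w 40.0 ff 0.0
10.25 [613.9 155.1  90. ] yaw y -96.71 zax [ 1.8e-03  7.0e-04 -1.0e+00] q [-0.98  0.88  1.02  1.8  -0.89  1.   -1.28] F [-0.6 -0.4 -0.3] T [-0.03  0.06 -0.01] w 40.1 ff 0.0
```

{"name": "drive_tool", "arguments": {
  "targets": "0 -0.0012 -0.0015 0 0 0;0 -0.0012 -0.0015 0 0 0;0 -0.0012 -0.0015 0 0 0"
}}

```text
clock: 10.55
position: [613.2, 153.7, 87.3]
orientation: [0.0, 0.998, -0.059, -0.0]
contact_force: [0.4, 0.2, 0.0]
width: 40.3
finger_force: 0.0
```

{"name": "drive_tool", "arguments": {
  "targets": "0 0 0 0 0 0;0 0 0 0 0 0;0 0 0 0 0 0;0 0 0 0 0 0;0 0 0 0 0 0",
  "jaw": 0,
  "squeeze": 90
}}

```text
clock: 11.05
position: [613.3, 153.7, 87.5]
orientation: [-0.0, 0.998, -0.059, 0.0]
contact_force: [-0.2, -0.9, 3.5]
width: 11.9
finger_force: 89.4
```

```bash
python3 -c "
from h import *
st()"
```

```text
11.05 [613.3 153.7  87.5] yaw y -96.72 zax [ 1.e-04  1.e-04 -1.e+00] q [-0.98  0.88  1.02  1.8  -0.9   1.   -1.27] F [-0.2 -0.9  3.5] T [-0.05  0.29  0.01] w 11.9 ff 89.4
```

{"name": "drive_tool", "arguments": {
  "targets": "0 0 0.01 0 0 0;0 0 0.03 0 0 0;0 0 0.06 0 0 0;0 0 0.09 0 0 0;0 0 0.12 0 0 0;0 0 0.13 0 0 0;0 0 0.13 0 0 0"
}}

```text
clock: 11.75
position: [613.9, 153.9, 219.1]
orientation: [-0.001, 0.998, -0.059, 0.001]
contact_force: [0.2, 0.2, -2.8]
width: 12.1
finger_force: 88.9
```

Converted, 0.376 rad / 4 = 0.094.

{"name": "drive_tool", "arguments": {
  "targets": "-0.002 -0.02 0 0 0 0.0075;-0.006 -0.05 0 0 0 0.02;-0.01 -0.085 0 0 0 0.0325;-0.014 -0.12 0 0 0 0.045;-0.018 -0.155 0 0 0 0.0575;-0.022 -0.19 0 0 0 0.07;-0.026 -0.225 0 0 0 0.0825;-0.028 -0.25 0 0 0 0.09;-0.03 -0.265 0 0 0 0.094;-0.03 -0.2695 0 0 0 0.094;-0.03 -0.2695 0 0 0 0.094;-0.03 -0.2695 0 0 0 0.094"
}}

```text
clock: 12.95
position: [583.3, -114.3, 216.4]
orientation: [-0.0, 0.992, 0.13, -0.001]
contact_force: [0.5, -0.1, -2.4]
width: 11.4
finger_force: 88.7
```

```bash
python3 - <<'E'
from h import *
c=cam('wrist'); save(c,'w3')
for _ in range(2): st(); vision.read_camera('top')
c=cam('top'); P=cloud(c); z=P[...,2]; s=readout.get_obs()['position']
d=np.hypot(P[...,0]-583,P[...,1]+115)
m=(d<93)&(z>190)&(z<205); print(m.sum(),cv2.minAreaRect(P[m][:,:2].astype(np.float32)),z[m].mean(), np.polyfit(P[m][:,0],z[m],1),np.polyfit(P[m][:,1],z[m],1))
st()
E
```

```text
13.0 [ 583.4 -114.1  216.6] yaw y -75.07 zax [-1.1e-03  5.0e-04 -1.0e+00] q [-0.63  0.62  1.08  1.82 -0.62  1.09 -0.63] F [ 0.7  0.8 -1.9] T [-0.01  0.02 -0.02] w 12.1 ff 88.7
13.05 [ 583.5 -114.1  216.7] yaw y -75.06 zax [-8.e-04  4.e-04 -1.e+00] q [-0.63  0.62  1.08  1.82 -0.62  1.09 -0.63] F [-1.   0.8 -2.6] T [ 0.01  0.02 -0.02] w 12.0 ff 88.7
227 ((581.5321044921875, -111.51268005371094), (171.81349182128906, 57.3973503112793), 44.800193786621094) 197.16350168302668 [5.17019497e-04 1.96865157e+02] [-1.46075121e-03  1.96993861e+02]
13.15 [ 583.5 -114.5  217. ] yaw y -75.08 zax [-4.e-04  1.e-04 -1.e+00] q [-0.63  0.62  1.08  1.82 -0.62  1.09 -0.63] F [-0.5  0.6 -1.7] T [ 0.01 -0.01  0.03] w 12.0 ff 88.7
```

View pics/w3.png

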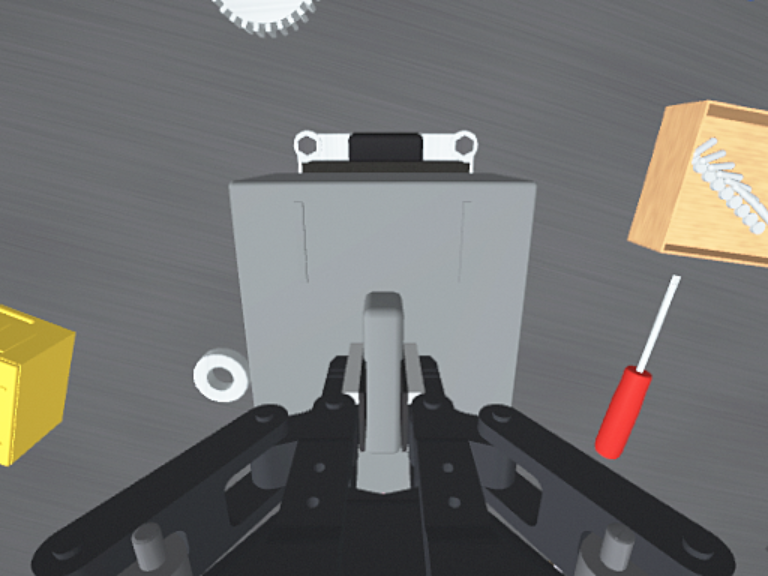

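The wrist view shows the cover held square and straight in the jaws at (383,370), with the case's +x end just visible beyond it at (385,150), evenly centred.

{"name": "drive_tool", "arguments": {
  "targets": "0 -0.001 -0.02 0 0 0;0 -0.001 -0.04 0 0 0;0 -0.001 -0.055 0 0 0;0 -0.001 -0.065 0 0 0;0 -0.001 -0.068 0 0 0;0 -0.001 -0.068 0 0 0;0 -0.001 -0.068 0 0 0;0 -0.001 -0.068 0 0 0"
}}

```text
clock: 13.95
position: [583.7, -116.9, 150.0]
orientation: [0.0, 0.992, 0.129, 0.001]
contact_force: [0.4, 0.2, -2.4]
width: 12.0
finger_force: 88.8
```

```bash
python3 -c "
from h import *
for _ in range(6): vision.read_camera('top')
st()
c=cam('wrist'); P=cloud(c); z=P[...,2]; st()
d=np.hypot(P[...,0]-583,P[...,1]+115)
m=(d<93)&(z>120)&(z<138); print(m.sum(),cv2.minAreaRect(P[m][:,:2].astype(np.float32)),z[m].mean())
m=(d<130)&(z>3)&(z<13); print(m.sum(),cv2.minAreaRect(P[m][:,:2].astype(np.float32)))
m=(d<60)&(z>145)&(z<160);print(m.sum(),cv2.minAreaRect(P[m][:,:2].astype(np.float32)),z[m].mean())
"
```

```text
14.25 [ 583.4 -116.7  149.4] yaw y -75.17 zax [ 3.e-04  0.e+00 -1.e+00] q [-0.57  0.69  1.    1.87 -0.7   0.98 -0.56] F [-0.   0.  -1.9] T [0.03 0.01 0.02] w 11.8 ff 88.8
14.3 [ 583.3 -116.7  149.4] yaw y -75.17 zax [ 1.e-04  0.e+00 -1.e+00] q [-0.57  0.7   1.    1.87 -0.7   0.98 -0.56] F [ 0.  -0.3 -2.9] T [0.05 0.04 0.05] w 11.8 ff 88.8
25691 ((583.8352661132812, -116.45648193359375), (140.5992431640625, 110.5322036743164), 14.7889986038208) 130.3002974367994
1571 ((641.7517700195312, -144.3555908203125), (232.55743408203125, 103.67820739746094), 67.68025970458984)
3187 ((585.4374389648438, -118.45623016357422), (58.666439056396484, 36.36212158203125), 36.383544921875) 151.43849594954693
```

Converted, 0.001 rad / 4 = 0.0003.

{"name": "drive_tool", "arguments": {
  "targets": "-0.0004 0.0006 0 0 0 0.0003;-0.0004 0.0006 -0.003 0 0 0.0003;-0.0004 0.0006 -0.006 0 0 0.0003;-0.0004 0.0006 -0.009 0 0 0.0003;-0.0004 0.0006 -0.012 0 0 0.0003;-0.0004 0.0006 -0.012 0 0 0.0003;-0.0004 0.0006 -0.012 0 0 0.0003"
}}

```text
clock: 15.0
position: [582.8, -116.2, 137.1]
orientation: [0.0, 0.992, 0.129, -0.0]
contact_force: [0.6, 0.2, -2.4]
width: 11.7
finger_force: 88.8
```

```bash
python3 -c "
from h import *
st()"
```

```text
15.0 [ 582.8 -116.2  137.1] yaw y -75.12 zax [-2.e-04 -1.e-04 -1.e+00] q [-0.56  0.71  0.98  1.87 -0.72  0.96 -0.55] F [ 0.6  0.2 -2.4] T [-0.    0.01  0.01] w 11.7 ff 88.8
```

{"name": "drive_tool", "arguments": {
  "targets": "0.0003 0 -0.002 0 0 0;0.0003 0 -0.004 0 0 0;0.0003 0 -0.005 0 0 0;0.0003 0 -0.005 0 0 0"
}}

```text
clock: 15.4
position: [583.8, -116.5, 133.3]
orientation: [0.0, 0.992, 0.129, 0.001]
contact_force: [-1.4, 2.0, 5.0]
width: 11.7
finger_force: 90.0
```

```bash
python3 -c "
from h import *
st()"
```

```text
15.4 [ 583.8 -116.5  133.3] yaw y -75.12 zax [ 1.4e-03  1.0e-04 -1.0e+00] q [-0.55  0.71  0.98  1.88 -0.73  0.96 -0.55] F [-1.4  2.   5. ] T [ 0.12  0.31 -0.05] w 11.7 ff 90.0
```

{"name": "drive_tool", "arguments": {
  "targets": "0 0 -0.001 0 0 0;0 0 -0.002 0 0 0;0 0 -0.003 0 0 0;0 0 -0.003 0 0 0"
}}

```text
clock: 15.8
position: [584.1, -116.1, 130.1]
orientation: [0.0, 0.992, 0.13, 0.001]
contact_force: [0.4, 0.4, -0.9]
width: 11.7
finger_force: 88.9
```

```bash
python3 -c "
from h import *
st()"
```

```text
15.8 [ 584.1 -116.1  130.1] yaw y -75.11 zax [ 2.1e-03  2.0e-04 -1.0e+00] q [-0.55  0.72  0.97  1.88 -0.73  0.95 -0.54] F [ 0.4  0.4 -0.9] T [ 0.15 -0.24  0.07] w 11.7 ff 88.9
```

{"name": "drive_tool", "arguments": {
  "targets": "-0.0003 0 -0.001 0 0 0;-0.0003 0 -0.002 0 0 0;-0.0003 0 -0.003 0 0 0;-0.0003 0 -0.004 0 0 0;-0.0003 0 -0.005 0 0 0;-0.0003 0 -0.005 0 0 0"
}}

```text
clock: 16.4
position: [582.5, -116.2, 124.4]
orientation: [-0.0, 0.992, 0.129, -0.0]
contact_force: [-2.7, 0.6, 2.2]
width: 11.8
finger_force: 89.2
```

```bash
python3 -c "
from h import *
st()"
```

```text
16.4 [ 582.5 -116.2  124.4] yaw y -75.13 zax [-8.e-04  3.e-04 -1.e+00] q [-0.54  0.72  0.97  1.88 -0.74  0.94 -0.54] F [-2.7  0.6  2.2] T [0.09 0.54 0.02] w 11.8 ff 89.2
```

{"name": "drive_tool", "arguments": {
  "targets": "0 0 -0.001 0 0 0;0 0 -0.002 0 0 0;0 0 -0.0025 0 0 0;0 0 -0.0025 0 0 0;0 0 -0.0025 0 0 0"
}}

```text
clock: 16.9
position: [582.7, -116.3, 122.6]
orientation: [-0.0, 0.992, 0.129, -0.0]
contact_force: [-4.2, 1.0, 8.4]
width: 12.0
finger_force: 90.4
```

```bash
python3 -c "
from h import *
for _ in range(5): vision.read_camera('top')
st()
c=cam('wrist'); P=cloud(c); z=P[...,2]; save(c,'w4'); c=cam('scene'); cv2.imwrite('pics/s4.png',cv2.resize(c['image'][150:240,170:270,::-1],None,fx=6,fy=6))
d=np.hypot(P[...,0]-583,P[...,1]+115)
m=(d<93)&(z>98)&(z<112); print(m.sum(),cv2.minAreaRect(P[m][:,:2].astype(np.float32)),z[m].mean())
"
```

```text
17.15 [ 582.7 -116.3  122.6] yaw y -75.13 zax [-1.e-04  7.e-04 -1.e+00] q [-0.54  0.73  0.96  1.88 -0.74  0.94 -0.54] F [-4.   1.2  8.9] T [0.26 1.06 0.06] w 12.0 ff 90.4
25725 ((583.4910278320312, -116.17146301269531), (140.03265380859375, 110.44656372070312), 14.839221954345703) 103.47533719326023
```

View pics/s4.png

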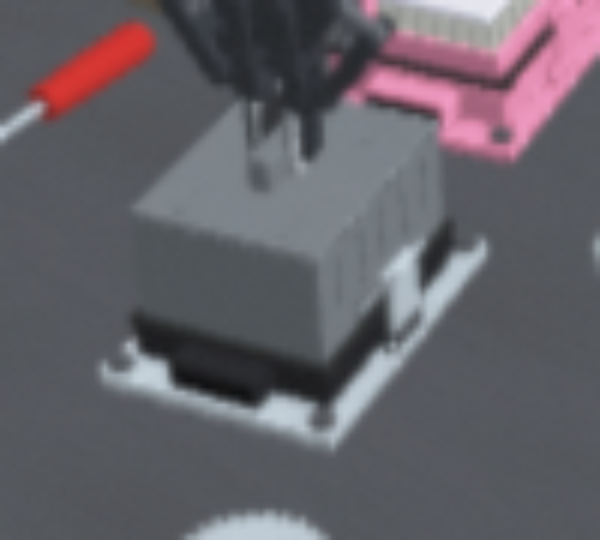

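The picture shows the cover square on the tray, with the visible clip upright over its bead at (400,270). The edge is at about 35.5 mm, and the seal load is about 11 N (9 N push plus the cover's weight).

```bash
python3 -c "
from h import *
st(); print(order.hand_in())"
```

```text
17.25 [ 582.7 -116.3  122.6] yaw y -75.13 zax [-1.e-04  7.e-04 -1.e+00] q [-0.54  0.73  0.96  1.88 -0.74  0.94 -0.54] F [-4.8  2.5  7.9] T [0.28 1.13 0.01] w 12.1 ff 90.4
the job is handed in; nothing more can be done
None
```

I handed the job in at 17.3 s with no verdict returned: the knob is on its stop, and the cover is square, snapped on and held pressed with about 11 N on the seal; I saw only one clip over its bead and took the other from the drop in push force.

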